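Pack the pencil box and wedge its dovetailed lid home

TASK

Pack up the wooden pencil box: take out the aluminium canister that is standing in it and stand it upright, wholly on the cork coaster, and lay every eraser, sharpener, staple pack and block of sticky notes that is on the desk inside the box. Then fit the dovetailed lid into the tapered way on top of the box, narrow end first, and slide it firmly home until it wedges tight, flush with both ends of the box. Leave the tape dispenser, the black cup and the set square where they are.

Things in the scene. Friction and masses are not known exactly. Their poses are not given: they have to be found in the camera images.
- pencil_box: Open wooden box fixed to the desk, a wedge in plan: 170 mm long (x), outside 122 mm wide at the wide end (-x), 94 mm at the narrow end (+x). Origin: centre of its underside, z up. Floor 5 mm thick, wall tops 31 mm above the desk. Inside 150 mm long (x -75 to 75 mm), 95 mm wide at the wide end, 70 mm at the narrow one, 26 mm deep. The lid slides shut along +x.
- box_home (a point): The spot in the box's frame (x = 0, y = 0, z = 51 mm, axes as the box) where point lid_grip comes to when the lid is wedged home. The way: on each long wall a 10 mm rail leans 25 deg inward and follows the taper (rail tops 44 mm above the desk); the gap between the rail feet is 108 mm at the wide end, 80 mm at the narrow end; both ends are open above the wall tops.
- lid_grip (a point): Centre of the lid's blue handle bar (14 mm in x, 46 mm in y, 24 mm high), midway along the loose light-wood lid and 20 mm above its underside; x points to the lid's narrow end, z up. Lid: 0.16 kg, 170 mm long (x), 8 mm thick, underside 108 mm wide at the -x end, 80 mm at the +x end, long edges bevelled 25 deg to match the rails. Starts flat on the desk.
- lid_nose (a point): Middle of the lid's narrow end, on its underside, 85 mm along the lid's x from the bar and 20 mm below the bar's centre. The lid runs on the box's wall tops. 65 mm or more short of home (along the box's x) it can be lowered straight down between the rails; from there it slides along the box's +x. A push of about 10 to 20 N wedges it, and it then stays.
- canister_c (a point): Small lidded aluminium canister, upright cylinder 52 mm in diameter, 50 mm high, 0.09 kg. Origin at its centre, half-way up; z up. Starts standing on the floor of the pencil box near the middle; its top stands about 11 mm above the rails.
- coaster: Round cork coaster fixed to the desk, 96 mm in diameter, 4 mm thick. Origin at the centre of its underside.
- eraser_a_c (a point): Block eraser 32 x 20 x 15 mm, white with a blue sleeve, loose. Origin at its centre, half-way up; x runs along its length, y across, z up. May be absent.
- eraser_b_c (a point): Block eraser 32 x 20 x 15 mm, white with a green sleeve, loose. Origin at its centre, half-way up; x runs along its length, y across, z up. May be absent.
- sharpener_a_c (a point): Dark metal pencil sharpener 28 x 20 x 15 mm, loose. Origin at its centre, half-way up; x runs along its length, y across, z up. May be absent.
- sharpener_b_c (a point): Red plastic pencil sharpener 28 x 20 x 15 mm, loose. Origin at its centre, half-way up; x runs along its length, y across, z up. May be absent.
- staples_c (a point): Small orange pack of staples with a white band, 32 x 20 x 15 mm, loose. Origin at its centre, half-way up; x runs along its length, y across, z up. May be absent.
- sticky_notes_c (a point): Small yellow block of sticky notes with a grey base card, 30 x 20 x 15 mm, loose. Origin at its centre, half-way up; x runs along its length, y across, z up. May be absent.
- tape_dispenser: Chrome tape dispenser, 140 mm long (its y), 60 mm wide, up to 72 mm high, loose, to be left alone. Origin at the centre of its underside.
- cup: Black silicone cup, 70 mm in diameter, 75 mm high, loose, to be left alone. Origin at the centre of its underside.
- set_square: Wooden set square, 5 mm thick, about 95 mm (its x) by 190 mm (its y), lying flat, loose, to be left alone. Origin near its middle, on the desk.

How it is judged:
On the way, in this order (a step that is already met when the one before it is completed fails the run):
1. the canister stands on the coaster and every item lies in the box (in any order), the lid not yet home (horizontal distance between canister_c and coaster below 0.026 m and angle between canister_c's own z axis and vertical below 0.1 rad and height (world z) of canister_c between 0.022 and 0.036 m and x of eraser_a_c in the frame of pencil_box between -0.078 and 0.078 m and y of eraser_a_c in the frame of pencil_box between -0.05 and 0.05 m and z of eraser_a_c in the frame of pencil_box between 0.004 and 0.028 m and x of eraser_b_c in the frame of pencil_box between -0.078 and 0.078 m and y of eraser_b_c in the frame of pencil_box between -0.05 and 0.05 m and z of eraser_b_c in the frame of pencil_box between 0.004 and 0.028 m and x of sharpener_a_c in the frame of pencil_box between -0.078 and 0.078 m and y of sharpener_a_c in the frame of pencil_box between -0.05 and 0.05 m and z of sharpener_a_c in the frame of pencil_box between 0.004 and 0.028 m and x of sharpener_b_c in the frame of pencil_box between -0.078 and 0.078 m and y of sharpener_b_c in the frame of pencil_box between -0.05 and 0.05 m and z of sharpener_b_c in the frame of pencil_box between 0.004 and 0.028 m and x of staples_c in the frame of pencil_box between -0.078 and 0.078 m and y of staples_c in the frame of pencil_box between -0.05 and 0.05 m and z of staples_c in the frame of pencil_box between 0.004 and 0.028 m and x of sticky_notes_c in the frame of pencil_box between -0.078 and 0.078 m and y of sticky_notes_c in the frame of pencil_box between -0.05 and 0.05 m and z of sticky_notes_c in the frame of pencil_box between 0.004 and 0.028 m), for 0.2 s.
2. the lid is slid home along the tapered way (x of lid_grip in the frame of pencil_box between -0.004 and 0.008 m and y of lid_grip in the frame of pencil_box between -0.003 and 0.003 m and z of lid_grip in the frame of pencil_box between 0.048 and 0.054 m and angle between the x axis of lid_grip and the x axis of pencil_box, either way round below 0.03 rad and angle between lid_grip's own z axis and vertical below 0.04 rad), for 0.2 s.
At the end, for the whole second after the job is handed in: The canister stands upright on the coaster (centre within 26 mm of the coaster's), every item lies inside the box below the lid, and the lid is wedged in its way: no more than 4 mm short of, or 8 mm past, flush, centred within 3 mm, lying flat; lid and canister at rest (all of step 1 and all of step 2 and linear speed of each of lid, canister below 0.01 m/s); the robot touches nothing.
It fails at once if the tape dispenser is shifted by more than 30 mm or tipped (distance of tape_dispenser from where it was at the start of the episode above 0.03 m or angle between tape_dispenser's own z axis and vertical above 0.4 rad).
It fails at once if the black cup is shifted by more than 30 mm or tipped (distance of cup from where it was at the start of the episode above 0.03 m or angle between cup's own z axis and vertical above 0.4 rad).
It fails at once if the set square is shifted by more than 30 mm or tipped (distance of set_square from where it was at the start of the episode above 0.03 m or angle between set_square's own z axis and vertical above 0.4 rad).
Of eraser_a, eraser_b, sharpener_a, sharpener_b, staples, sticky_notes only 4 to 6 are there at a start; the rules pass over those that are not, and their reading is None.
At some moment in a run one of eraser_a, eraser_b, sharpener_a, sharpener_b, staples, sticky_notes may be knocked a few centimetres aside while the robot is not near it.
Once in a run the grip may slacken for a moment while it holds something.
It also fails if it takes over 210 s, if anything falls off the work surface, if the arm or the gripper's body presses on something with over 40 N, if the wrist force passes 120 N, or if a joint passes its speed limit or range.

ROBOT

A 6-joint arm with a two-finger parallel gripper is mounted at the origin on the work surface. World frame = base frame: x ahead of the robot, y to its left, z up, the work surface at z = 0. Lengths are in m, angles in rad, forces in N, time in s.
With the tool pointing down it reaches from about 0.4 to 0.825 m from the base axis. Payload 7 kg.
Tool frame: the origin (TCP) lies on the centre line of the jaws, within the pads' length; the fingertips stand arm.tip_reach ahead of it and the grasp point (between the pads) lies 5 mm behind it (arm.tip_reach is the distance from the TCP to the fingertips, in m); z points along the fingers, y is the line along which they close (so a half turn about z gives the same grasp; the last joint's range is limited). The gripper opens to 88 mm and grips with 3 to 60 N. Pads are 19 mm wide; open, the fingers measure 130 mm over their backs; the gripper's body (78 mm by 193 mm) begins 47 mm behind the grasp point.
Start: joints at [1.594, 0.359, 0.012, 0, -1.224, -0.288], TCP at [0.177, 0.651, 0.241] pointing down, gripper open.
Joint ranges: [-3.07, 3.07], [-1.43, 2.12], [-1.02, 1.25], [-3.03, 1.67], [-3.05, -0], [-3.03, 3.03]. Speed limits (rad/s): [2.39, 2.39, 3.01, 3.14, 3.14, 3.14].

INTERFACE

Orientations are given as [roll, pitch, yaw] about the fixed x, y, z axes, in that order (R = Rz(yaw) Ry(pitch) Rx(roll)).
In Python, from station import status, optics, order, arm gives the robot as it stands. The module is installed in compiled form; this text tells all that it offers.
- The arm moves only by the shell command python3 -m jog 'ROWS' [FORCE]. ROWS is JSON, a list of rows, each a list of 3 entries, a list of its own where there are three numbers: the gripper command: -1 is shut, 1 is fully open, values between are in proportion, then the shift along the tool's x, y, z in mm, then the turn about the tool's z in rad. A call has 1 to 20 rows; each row is the pose to reach, as a shift and turn from the pose commanded when the call began, along the tool's axes at that moment; what a row does not reach only later rows make up. A row lasts 1/8 s, in which the tool goes at most 62.5 mm and 10.7 degrees, less where a joint would pass 70% of its speed; a pose out of reach is approached as far as the arm can. A call with a gripper value outside its range is refused whole. The fingers move at their own pace and stop on an object; FORCE is the grip in N (left out, the last holds). Time passes only in rows, so rows that repeat a pose let the fingers close. It gives the time, the measured TCP pose, the force, the opening and the grip force at its end, in the units of the state.
- status.get_state(): the state, without advancing time (a new reading comes with each control period).
- optics.grab_frame(name): name is "side" or "top" or "wrist"; returns a dict with "color" (480x640x3 uint8, red, green, blue), "mtx" (3x3 intrinsics, pixels), "cam_to_world" (4x4, takes a point from camera to world coordinates). Camera axes: x right, y down, z forward; pixel columns grow to the right and rows downward; lengths in m; the calibration is good to about 2 mm. The wrist camera is an equidistant fisheye: a pixel r from the principal point sees the ray r / f radians off the axis. A picture is of the moment at which its call begins. There is no depth.
- order.job_done(): hands the job in; it is judged then, once.
The state is a dict: "t": time; "q": joint angles; "qd": joint speeds; "joint_efforts": joint torques, N m; "eef_pos": TCP position; "ee_rot": TCP orientation; "force": force on the tool from outside, world axes, zero at the start; "moment": the same for the moment, N m; "width": finger opening in m; "gripper_force": force on a finger pad.
Only numpy, scipy, OpenCV 4.12 (cv2) and the standard library are available. Lean on these libraries where they do the work, as an engineer would, in place of code of your own. Each camera call takes 0.05 s, during which the arm holds its last target. There are 200 camera calls.

## Working session

There is one attempt and no reset: what is moved stays moved. The work goes in short steps, Python scripts to look and compute and a shell command to move; the robot and the scene stay as the last step left them, time stands still between calls to the robot, and variables do not carry over. Pictures are saved under pics/ and viewed, at most 14 in all, crops included, and the job is handed in when it is done.

```bash
mkdir -p pics
python3 - <<'E'
from station import status, optics, order, arm
import cv2, numpy as np
s=status.get_state(); print(s, arm.tip_reach)
for n in ["top","side"]:
    f=optics.grab_frame(n); cv2.imwrite(f"pics/{n}0.png",f["color"][:,:,::-1]); print(n,f["mtx"].tolist(),np.round(f["cam_to_world"],4).tolist())
E
```

```text
{'t': 0.0, 'q': array([ 1.59409537e+00,  3.59392046e-01,  1.10268548e-02, -3.61787893e-04,
       -1.22413413e+00, -2.88092670e-01]), 'qd': array([ 0.00099364, -0.00044276, -0.00065029, -0.00033177,  0.00212789,
       -0.00280926]), 'joint_efforts': array([-3.00520887e-04, -5.82728148e+01,  2.93062985e+01,  6.99721590e+00,
        7.21115386e-03, -1.57540599e-04]), 'eef_pos': array([0.17655809, 0.65098464, 0.23960333]), 'ee_rot': array([ 3.13986321e+00, -1.57825877e-04, -2.64916697e-01]), 'force': array([ 0.11351983,  0.7920991 , -0.01942238]), 'moment': array([-0.0438117 , -0.02350208,  0.00158785]), 'gripper_force': 0.0, 'width': 0.08742621435801136} 0.014
top [[603.2900537224309, 0.0, 319.39076413497975], [0.0, 603.2900537224309, 250.8196505652866], [0.0, 0.0, 1.0]] [[0.0045, -0.9815, 0.1913, 0.3282], [-0.9999, -0.0022, 0.0122, -0.075], [-0.0115, -0.1913, -0.9815, 1.4957], [0.0, 0.0, 0.0, 1.0]]
side [[563.025913861786, 0.0, 317.3653674246303], [0.0, 563.025913861786, 240.89810710201752], [0.0, 0.0, 1.0]] [[0.8079, -0.3168, 0.4969, -0.0055], [-0.5892, -0.4465, 0.6734, -0.8596], [0.0085, -0.8369, -0.5474, 0.7308], [0.0, 0.0, 0.0, 1.0]]
```

View pics/top0.png

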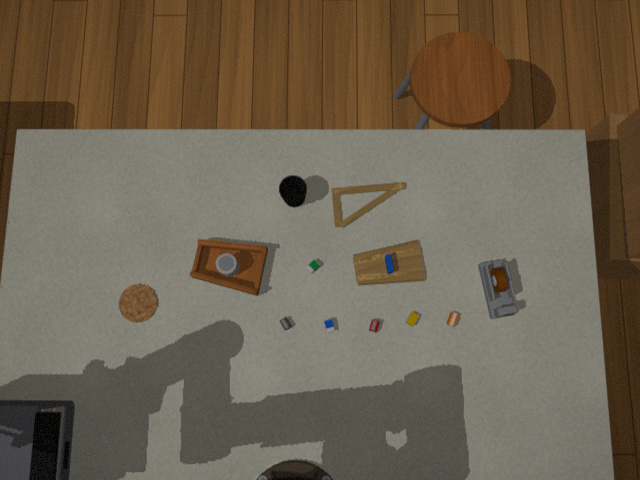

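View pics/side0.png

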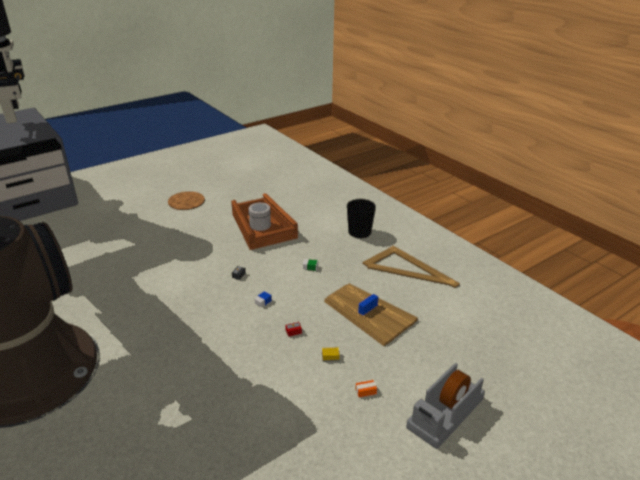

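Top view: box centred near (230,266) with its wide end to the right (so its +x is about world +y), canister at (227,264), coaster at (138,302), lid at (390,263) with its narrow end left. The cup is at (293,190), the set square at (365,203) and the tape dispenser at (497,288). All six items are there: green (314,265), dark (286,323), blue (329,324), red (375,325), yellow (412,318), orange (453,319). The side view agrees.

```bash
cat > h.py <<'E'
from station import status, optics, order, arm
import cv2, numpy as np
def ray(f,uv,fish=False):
    K,T=f["mtx"],f["cam_to_world"]; uv=np.atleast_2d(uv).astype(float)
    x=(uv[:,0]-K[0,2])/K[0,0]; y=(uv[:,1]-K[1,2])/K[1,1]
    if fish:
        r=np.hypot(x,y)+1e-12; d=np.c_[x/r*np.sin(r),y/r*np.sin(r),np.cos(r)]
    else: d=np.c_[x,y,np.ones_like(x)]
    return d@T[:3,:3].T
def plane(f,uv,z,fish=False):
    d=ray(f,uv,fish); o=f["cam_to_world"][:3,3]
    return (o+d*((z-o[2])/d[:,2])[:,None])[:,:2]
def tool(p,s=None):
    """world xy target -> tool-frame shift mm"""
    from scipy.spatial.transform import Rotation as R
    s=s or status.get_state(); d=np.array(p)-s["eef_pos"][:len(p)]
    d=np.r_[d,[0]*(3-len(p))]
    return np.round(R.from_euler('xyz',s["ee_rot"]).as_matrix().T@d*1000,1)
E
python3 - <<'E'
from h import *
f=optics.grab_frame("top"); im=f["color"]; hsv=cv2.cvtColor(im,cv2.COLOR_RGB2HSV); g=im.mean(2)
cen=dict(green=(314,265),dark=(286,323),blue=(329,324),red=(375,325),yellow=(412,318),orange=(453,319))
med=cv2.medianBlur(im,41).astype(int)
for n,(u,v) in cen.items():
    a=im[v-14:v+14,u-14:u+14].astype(int); bg=np.median(a.reshape(-1,3),0)
    m=((np.abs(a-bg).max(2)>38)).astype(np.uint8)
    c=max(cv2.findContours(m,0,2)[0],key=cv2.contourArea).reshape(-1,2)+[u-14,v-14]
    w=plane(f,c,0.0125).astype(np.float32); (cx,cy),(a1,a2),ang=cv2.minAreaRect(w*1000)
    print(n,len(c),np.round([cx,cy,a1,a2,ang],1))
def blob(n,m,z):
    c=max(cv2.findContours(m.astype(np.uint8),0,2)[0],key=cv2.contourArea).reshape(-1,2)
    w=plane(f,c,z); print(n,np.round(cv2.minEnclosingCircle((w*1000).astype(np.float32)),1) if n=="coaster" else "",
      np.round(cv2.approxPolyDP((w*1000).astype(np.float32),12,True).reshape(-1,2)).tolist()); return w
def sub(m,x0,x1,y0,y1):
    r=np.zeros(m.shape,bool); r[y0:y1,x0:x1]=m[y0:y1,x0:x1]; return r
sat=hsv[...,1]>80
blob("box",sub(sat,170,285,225,310),0.035)
blob("coaster",sub(sat,100,175,270,335),0.004)
blob("lid",sub(sat,340,440,230,300),0.008)
blob("bar",sub((hsv[...,1]>120)&(abs(hsv[...,0].astype(int)-112)<14),340,440,230,300),0.032)
print("canister", plane(f,[227,262],0.055))
E
```

```text
green 20 [581.9 -45.1  23.2  35.4  44.7]
dark 26 [437.8  22.5  29.3  28.4  34. ]
blue 24 [ 4.361e+02 -8.460e+01  2.680e+01  3.180e+01  2.000e-01]
red 26 [ 432.5 -194.1   26.5   32.7   75.1]
yellow 29 [ 449.5 -286.9   24.8   36.4   58.1]
orange 18 [ 446.5 -392.5    8.9   35.4   66.4]
box  [[642.0, 245.0], [549.0, 258.0], [508.0, 92.0], [625.0, 75.0]]Traceback (most recent call last):
  File "<stdin>", line 19, in <module>
  File "<stdin>", line 13, in blob
    return _wrapfunc(a, 'round', decimals=decimals, out=out)
    return _wrapit(obj, method, *args, **kwds)
    conv = _array_converter(obj)
ValueError: setting an array element with a sequence. The requested array has an inhomogeneous shape after 1 dimensions. The detected shape was (2,) + inhomogeneous part.
```

Run:
```python
from h import *
f=optics.grab_frame("top"); im=f["color"]; hsv=cv2.cvtColor(im,cv2.COLOR_RGB2HSV)
def blob(n,m,z,e=12):
    c=max(cv2.findContours(m.astype(np.uint8),0,2)[0],key=cv2.contourArea).reshape(-1,2)
    w=(plane(f,c,z)*1000).astype(np.float32); print(n,"circ",cv2.minEnclosingCircle(w),
      np.round(cv2.approxPolyDP(w,e,True).reshape(-1,2)).tolist())
def sub(m,x0,x1,y0,y1):
    r=np.zeros(m.shape,bool); r[y0:y1,x0:x1]=m[y0:y1,x0:x1]; return r
sat=hsv[...,1]>80
blob("coaster",sub(sat,100,175,270,335),0.004)
blob("lid",sub(sat,340,440,230,300),0.008)
blob("bar",sub((hsv[...,1]>120)&(abs(hsv[...,0].astype(int)-112)<14),340,440,230,300),0.032,6)
blob("can",sub((hsv[...,1]<60)&(im.max(2)>70),212,242,248,276),0.055,6)
cup=sub(im.max(2)<50,270,320,165,215); blob("cup",cup,0.075)
for p in [(481,262),(509,260),(516,312),(490,318)]: print("tape",plane(f,p,0.04))
print(tool((0.582,0.168)))
```

```text
coaster circ ((486.8201599121094, 394.7326354980469), 48.063209533691406) [[528.0, 419.0], [493.0, 442.0], [461.0, 435.0], [441.0, 406.0], [446.0, 369.0], [476.0, 348.0], [513.0, 356.0]]
lid circ ((584.1945190429688, -231.8462677001953), 93.97762298583984) [[644.0, -304.0], [608.0, -141.0], [534.0, -153.0], [545.0, -317.0]]
bar circ ((583.2183837890625, -228.8907012939453), 22.610172271728516) [[606.0, -229.0], [593.0, -218.0], [566.0, -223.0], [561.0, -233.0]]
can circ ((575.9414672851562, 169.47622680664062), 27.684444427490234) [[603.0, 175.0], [586.0, 194.0], [571.0, 194.0], [554.0, 181.0], [549.0, 164.0], [561.0, 150.0], [586.0, 145.0]]
cup circ ((754.283203125, 7.977792739868164), 38.937416076660156) [[792.0, 16.0], [757.0, 42.0], [716.0, 0.0], [767.0, -24.0]]
tape [[ 0.58494245 -0.45169489]]
tape [[ 0.59006971 -0.52009745]]
tape [[ 0.46322687 -0.52981769]]
tape [[ 0.44863318 -0.46686023]]
[5.177e+02 3.603e+02 4.000e-01]
```

```bash
python3 -m jog '[[1,[512,361,0],-0.094],[1,[512,361,0],-0.094],[1,[512,361,0],-0.094],[1,[512,361,0],-0.094],[1,[512,361,0],-0.094],[1,[512,361,0],-0.094],[1,[512,361,0],-0.094],[1,[512,361,0],-0.094],[1,[512,361,0],-0.094],[1,[512,361,0],-0.094],[1,[512,361,0],-0.094],[1,[512,361,0],-0.094],[1,[512,361,0],-0.094]]' 20
python3 - <<'E'
from h import *
f=optics.grab_frame("wrist"); cv2.imwrite("pics/w1.png",f["color"][:,:,::-1]); print(f["mtx"].tolist(),np.round(f["cam_to_world"],4).tolist())
E
```

```text
t: 1.82
eef_pos: [0.5758, 0.17, 0.2406]
ee_rot: [-3.141, 0.0, -0.169]
force: [0.5, -0.2, 1.1]
width: 0.0877
gripper_force: 0.0
[[371.64829954431775, 0.0, 315.8142634282508], [0.0, 371.64829954431775, 241.20350377810368], [0.0, 0.0, 1.0]] [[-0.1695, -0.9492, -0.265, 0.6472], [-0.9855, 0.1632, 0.0458, 0.1576], [-0.0002, 0.2689, -0.9632, 0.3851], [0.0, 0.0, 0.0, 1.0]]
```

View pics/w1.png

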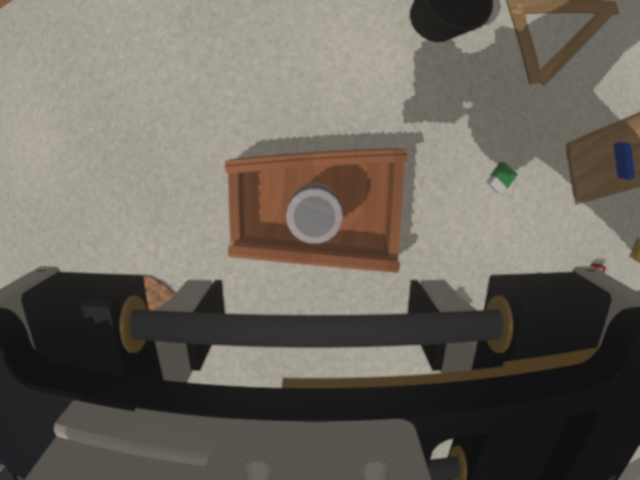

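Run:
```python
from h import *
f=optics.grab_frame("wrist"); im=f["color"]; hsv=cv2.cvtColor(im,cv2.COLOR_RGB2HSV)
m=np.zeros((480,640),np.uint8); m[140:278,215:420]=((hsv[...,1]>110))[140:278,215:420]
c=max(cv2.findContours(m,0,2)[0],key=cv2.contourArea)
h=cv2.approxPolyDP(cv2.convexHull(c),6,True).reshape(-1,2); print(h.tolist(),(plane(f,h,0.042,True)*1000).round().tolist())
a=np.zeros((480,640),np.uint8); a[175:250,280:350]=((hsv[...,1]<60)&(im.max(2)>70))[175:250,280:350]
c=max(cv2.findContours(a,0,2)[0],key=cv2.contourArea)[:,0]
w=(plane(f,c,0.055,True)*1000).astype(np.float32); print(cv2.minEnclosingCircle(w))
cc=np.array([[315,216]]); p=plane(f,cc,0.055,True); print(p); print(tool(p[0]))
```

```text
[[405, 150], [396, 271], [229, 254], [226, 162]] [[626.0, 77.0], [509.0, 100.0], [554.0, 261.0], [643.0, 244.0]]
((582.265625, 170.77760314941406), 28.23271942138672)
[[0.57990238 0.17022804]]
[ 4.1 -0.7  0. ]
```

The wrist view shows the canister top at (315,216) inside the box, whose corners are at (405,150), (396,271), (229,254) and (226,162). Green is at (503,178).

```bash
python3 -m jog '[[1,[4.5,-0.5,60],0.009],[1,[4.5,-0.5,120],0.009],[1,[4.5,-0.5,165],0.009],[1,[4.5,-0.5,195],0.009],[1,[4.5,-0.5,203],0.009],[1,[4.5,-0.5,203],0.009],[-1,[4.5,-0.5,203],0.009],[-1,[4.5,-0.5,203],0.009],[-1,[4.5,-0.5,203],0.009],[-1,[4.5,-0.5,203],0.009],[-1,[4.5,-0.5,203],0.009],[-1,[4.5,-0.5,203],0.009]]' 25; python3 -m jog '[[-1,[0,0,-3],0],[-1,[0,0,-20],0],[-1,[0,0,-60],0],[-1,[0,0,-90],0],[-1,[0,0,-90],0]]'; python3 -c "
from h import *
print(tool((.4868,.3947)))"
```

```text
t: 3.42
eef_pos: [0.5811, 0.1689, 0.0379]
ee_rot: [-3.141, -0.0, -0.18]
force: [-1.0, 0.4, 4.1]
width: 0.0515
gripper_force: 25.0
t: 4.05
eef_pos: [0.5825, 0.1696, 0.1314]
ee_rot: [-3.138, -0.005, -0.179]
force: [0.2, -0.1, -2.6]
width: 0.0519
gripper_force: 25.0
[-1.343e+02 -2.044e+02  2.000e-01]
```

```bash
python3 -m jog '[[-1,[-33,-50,0],0],[-1,[-66,-100,0],0],[-1,[-100,-150,0],0],[-1,[-125,-190,0],0],[-1,[-134,-204,0],0],[-1,[-134,-204,30],0],[-1,[-134,-204,65],0],[-1,[-134,-204,85],0],[-1,[-134,-204,92],0],[-1,[-134,-204,93],0],[-1,[-134,-204,93],0]]'; python3 -c "
from h import *
print(tool((.4868,.3947)))"
```

```text
t: 5.42
eef_pos: [0.4856, 0.3921, 0.0358]
ee_rot: [3.14, 0.0, -0.18]
force: [-3.0, -3.8, 9.1]
width: 0.0516
gripper_force: 25.0
[ 0.7 -2.7 -0. ]
```

```bash
python3 -m jog '[[0,[0,0,0],0],[1,[0,0,0],0],[1,[0,0,-1],0],[1,[0,0,-1],0],[1,[0,0,-40],0],[1,[0,0,-80],0],[1,[0,40,-120],0],[1,[5,100,-130],0],[1,[10,160,-130],0],[1,[15,220,-130],0],[1,[20,280,-130],0],[1,[20,340,-130],0],[1,[20,372,-130],0],[1,[20,372,-130],0],[1,[20,372,-130],0]]' 20
python3 - <<'E'
from h import *
f=optics.grab_frame("wrist"); cv2.imwrite("pics/w2.png",f["color"][:,:,::-1])
f=optics.grab_frame("top"); im=f["color"]; hsv=cv2.cvtColor(im,cv2.COLOR_RGB2HSV)
m=np.zeros((480,640),np.uint8); m[260:335,120:160]=((hsv[...,1]<60)&(im.max(2)>90))[260:335,120:160]
cv2.imwrite("pics/t2.png",cv2.resize(im[230:340,90:330,::-1],None,fx=3,fy=3))
E
```

```text
t: 7.3
eef_pos: [0.439, 0.024, 0.1648]
ee_rot: [-3.141, -0.001, -0.18]
force: [0.0, -0.2, -1.1]
width: 0.088
gripper_force: 0.0
```

View pics/w2.png

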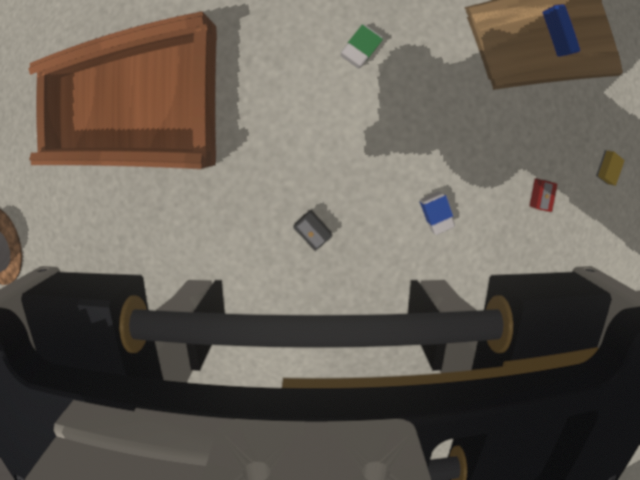

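View pics/t2.png

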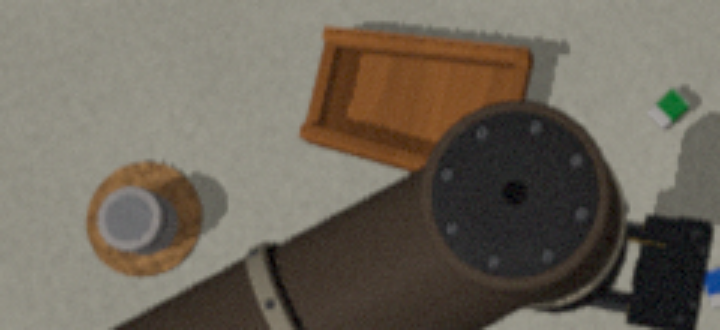

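Canister stands on the coaster. In the wrist view: dark sharpener at (313,230), blue (437,212), green (362,46), red (544,195), yellow (611,167).

```bash
cat >> h.py <<'E'
def item(f,u,v,h=26,kind="sat",z=0.013,sthr=90,dark=75,bright=185):
    im=f["color"]; u0,v0=max(u-h,0),max(v-h,0); a=im[v0:v+h,u0:u+h]; hs=cv2.cvtColor(a,cv2.COLOR_RGB2HSV)
    m=(hs[...,1]>sthr)
    if kind=="dark": m=a.max(2)<dark
    if kind=="white": m=m|(a.min(2)>bright)
    m=cv2.morphologyEx(m.astype(np.uint8),cv2.MORPH_CLOSE,np.ones((5,5)))
    c=max(cv2.findContours(m,0,2)[0],key=cv2.contourArea)[:,0]+[u0,v0]
    w=(plane(f,c,z,True)*1000).astype(np.float32); (cx,cy),(a1,a2),g=cv2.minAreaRect(w)
    if a1<a2: g+=90
    # g: world angle of long axis (deg)
    s=status.get_state(); yaw=s["ee_rot"][2]
    # grip across width: tool y (yaw-90) perpendicular to long axis -> yaw = g
    d=(np.radians(g)-yaw+np.pi/2)%np.pi-np.pi/2
    print("c",round(cx,1),round(cy,1),"size",round(max(a1,a2),1),round(min(a1,a2),1),"long",round(g,1),"| tool shift",tool((cx/1000,cy/1000)),"z",round(s["eef_pos"][2],4),"turn across-width",round(-d,3))
E
python3 - <<'E'
from h import *
t=optics.grab_frame("top"); print("can",plane(t,(133.3,303),.054)); 
f=optics.grab_frame("wrist"); im=f["color"]
print(im[232,313],im[222,430],im[235,437],im[225,335],im[250,340])
for d in (75,95,110): item(f,313,230,kind="dark",dark=d)
for b in (160,175,190):item(f,437,212,kind="white",bright=b); item(f,362,46,kind="white",bright=b)
item(f,544,195)
E
```

```text
can [[0.48038823 0.38955341]]
[130 112  91] [ 57  71 114] [161 156 147] [107 103  96] [152 147 136]
c 439.7 26.4 size 27.4 19.3 long 31.4 | tool shift [ 0.5 -1.9 -0. ] z 0.1645 turn across-width -0.727
c 439.5 26.5 size 28.7 21.6 long 31.7 | tool shift [ 0.3 -2.  -0. ] z 0.1645 turn across-width -0.732
c 441.9 22.4 size 31.3 29.2 long 121.6 | tool shift [ 3.3  1.6 -0. ] z 0.1645 turn across-width 0.841
c 433.4 -80.0 size 28.7 22.7 long 13.4 | tool shift [ 13.2 103.9   0. ] z 0.1645 turn across-width -0.412
c 580.9 -38.8 size 28.4 19.3 long 134.4 | tool shift [151.   37.1  -0. ] z 0.1645 turn across-width 0.618
c 437.5 -79.0 size 22.8 20.0 long 103.1 | tool shift [ 17.1 102.2   0. ] z 0.1645 turn across-width 1.163
c 584.4 -42.4 size 19.3 18.2 long 44.4 | tool shift [155.1  40.1  -0. ] z 0.1645 turn across-width -0.953
c 437.5 -79.0 size 22.8 20.0 long 103.1 | tool shift [ 17.1 102.2   0. ] z 0.1645 turn across-width 1.163
c 584.4 -42.4 size 19.3 18.2 long 44.4 | tool shift [155.1  40.1  -0. ] z 0.1645 turn across-width -0.953
c 434.7 -187.6 size 27.5 27.1 long 72.5 | tool shift [ 33.6 209.5   0. ] z 0.1645 turn across-width -1.443
```

```bash
python3 -m jog '[[1,[0.5,-1.5,40],-0.18],[1,[0.5,-1.5,80],-0.36],[1,[0.5,-1.5,105],-0.54],[1,[0.5,-1.5,120],-0.73],[1,[0.5,-1.5,140],-0.73],[1,[0.5,-1.5,149],-0.73],[1,[0.5,-1.5,149],-0.73],[-1,[0.5,-1.5,149],-0.73],[-1,[0.5,-1.5,149],-0.73],[-1,[0.5,-1.5,149],-0.73],[-1,[0.5,-1.5,149],-0.73],[-1,[0.5,-1.5,149],-0.73],[-1,[0.5,-1.5,149],-0.73],[-1,[0.5,-1.5,149],-0.73],[-1,[0.5,-1.5,130],-0.73],[-1,[0.5,-1.5,75],-0.6],[-1,[0.5,-1.5,50],-0.4],[-1,[0.5,-1.5,50],-0.2],[-1,[0.5,-1.5,50],0],[-1,[0.5,-1.5,50],0]]' 20
python3 - <<'E'
from h import *
a=np.radians(79.8); R=np.array([[np.cos(a),-np.sin(a)],[np.sin(a),np.cos(a)]])
for p in [(.042,.018),(.042,-.018),(-.042,.019),(-.042,-.019),(0,.019),(0,-.019)]:
    w=np.array([.582,.169])+R@p; print(p,w.round(4),tool(w))
E
```

```text
t: 10.0
eef_pos: [0.4393, 0.0252, 0.1146]
ee_rot: [-3.141, -0.0, -0.183]
force: [0.3, 0.1, -0.3]
width: 0.0196
gripper_force: 20.0
(0.042, 0.018) [0.5717 0.2135] [  95.9 -209.3    0. ]
(0.042, -0.018) [0.6072 0.2071] [ 131.9 -209.5    0. ]
(-0.042, 0.019) [0.5559 0.131 ] [  95.3 -125.3    0. ]
(-0.042, -0.019) [0.5933 0.1243] [ 133.3 -125.5    0. ]
(0, 0.019) [0.5633 0.1724] [  95.1 -167.3    0. ]
(0, -0.019) [0.6007 0.1656] [ 133.1 -167.5    0. ]
```

```bash
python3 -m jog '[[-1,[30,-60,0],0],[-1,[60,-120,0],0],[-1,[88,-180,10],0],[-1,[96,-205,40],0],[-1,[96,-205,75],0],[-1,[96,-205,90],0],[-1,[96,-205,92],0],[-1,[96,-205,92],0],[-0.42,[96,-205,92],0],[-0.42,[96,-205,92],0],[-0.42,[96,-205,80],0],[-0.42,[96,-205,30],0],[1,[90,-160,-20],0],[1,[70,-100,-50],0],[1,[50,-40,-50],0],[1,[30,20,-50],0],[1,[17,80,-50],0],[1,[17,106,-50],0],[1,[17,106,-50],0],[1,[17,106,-50],0]]' 20
python3 - <<'E'
from h import *
f=optics.grab_frame("wrist"); cv2.imwrite("pics/w3.png",f["color"][:,:,::-1])
E
```

```text
t: 12.5
eef_pos: [0.4376, -0.082, 0.1653]
ee_rot: [-3.141, -0.001, -0.18]
force: [0.1, -0.7, 0.4]
width: 0.0876
gripper_force: 0.0
```

View pics/w3.png

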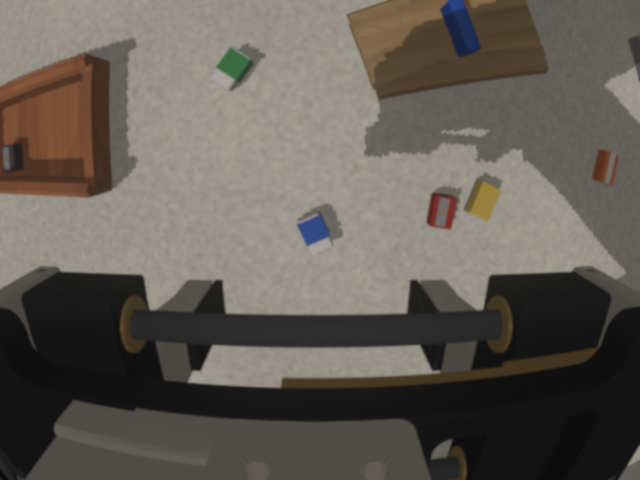

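Wrist view: the dark sharpener lies in the box at (12,157). Blue is at (314,232), with its white end down at (320,246). Yellow (483,200) has been knocked next to red (443,211); orange is at (606,167) and green at (233,67).

Run:
```python
from h import *
f=optics.grab_frame("wrist"); im=f["color"]
print("blue sleeve");item(f,314,232); item(f,314,232,kind="white",bright=158); item(f,314,232,kind="white",bright=166)
print("green");item(f,233,67); item(f,233,67,kind="white",bright=158); item(f,233,67,kind="white",bright=166)
print("red");item(f,443,211,h=20)
print("yel");item(f,483,200,h=22)
print("or");item(f,606,167,kind="white",bright=110)
```

```text
blue sleeve
c 437.5 -79.9 size 20.6 19.2 long 104.1 | tool shift [-0.4 -1.5  0. ] z 0.1649 turn across-width 1.146
c 437.5 -79.9 size 20.6 19.2 long 104.1 | tool shift [-0.4 -1.5  0. ] z 0.1649 turn across-width 1.146
c 437.5 -79.9 size 20.6 19.2 long 104.1 | tool shift [-0.4 -1.5  0. ] z 0.1649 turn across-width 1.146
green
c 584.1 -42.0 size 20.4 18.0 long 43.7 | tool shift [ 1.371e+02 -6.490e+01  1.000e-01] z 0.1649 turn across-width -0.942
c 581.5 -39.3 size 25.7 20.4 long 133.7 | tool shift [ 1.341e+02 -6.710e+01  1.000e-01] z 0.1649 turn across-width 0.629
c 584.1 -42.0 size 20.4 18.0 long 43.7 | tool shift [ 1.371e+02 -6.490e+01  1.000e-01] z 0.1649 turn across-width -0.942
red
c 433.9 -189.1 size 29.7 23.4 long 162.2 | tool shift [ 15.4 106.5  -0. ] z 0.1649 turn across-width 0.132
yel
c 437.5 -228.7 size 31.7 25.4 long 148.7 | tool shift [ 26.1 144.9  -0. ] z 0.1649 turn across-width 0.368
or
c 454.0 -372.1 size 32.9 18.7 long 157.9 | tool shift [ 67.8 283.   -0. ] z 0.1649 turn across-width 0.206
```

```bash
python3 -m jog '[[1,[-5.5,1,40],-0.18],[1,[-5.5,1,80],-0.36],[1,[-5.5,1,120],-0.43],[1,[-5.5,1,140],-0.43],[1,[-5.5,1,149],-0.43],[1,[-5.5,1,149],-0.43],[-1,[-5.5,1,149],-0.43],[-1,[-5.5,1,149],-0.43],[-1,[-5.5,1,149],-0.43],[-1,[-5.5,1,149],-0.43],[-1,[-5.5,1,149],-0.43],[-1,[-5.5,1,149],-0.43],[-1,[-5.5,1,130],-0.43],[-1,[-5.5,1,75],-0.3],[-1,[-5.5,1,50],-0.15],[-1,[-5.5,1,50],0],[-1,[0,0,50],0]]' 20
python3 - <<'E'
from h import *
print(tool((.6065,.2032)), tool((.584-.0042,-.042+.004)))
E
```

```text
t: 14.72
eef_pos: [0.4371, -0.0821, 0.1149]
ee_rot: [-3.141, -0.001, -0.179]
force: [-0.2, 0.2, -0.1]
width: 0.0004
gripper_force: 0.0
[ 1.159e+02 -3.109e+02  2.000e-01] [ 1.326e+02 -6.880e+01  1.000e-01]
```

```bash
python3 -m jog '[[1,[0,0,-50],0],[1,[0,0,-50],0],[1,[0,0,-50],0],[1,[0,0,-50],0]]' 20
python3 - <<'E'
from h import *
f=optics.grab_frame("wrist"); cv2.imwrite("pics/w4.png",cv2.resize(f["color"][150:300,220:480,::-1],None,fx=3,fy=3,interpolation=cv2.INTER_CUBIC))
item(f,314,232,h=32)
E
```

```text
t: 15.22
eef_pos: [0.4365, -0.0822, 0.1634]
ee_rot: [3.141, 0.002, -0.179]
force: [0.6, -0.1, -0.5]
width: 0.0348
gripper_force: 0.0
c 437.5 -79.9 size 20.5 18.9 long 103.7 | tool shift [ 0.5 -2.4 -0. ] z 0.1635 turn across-width 1.153
```

View pics/w4.png

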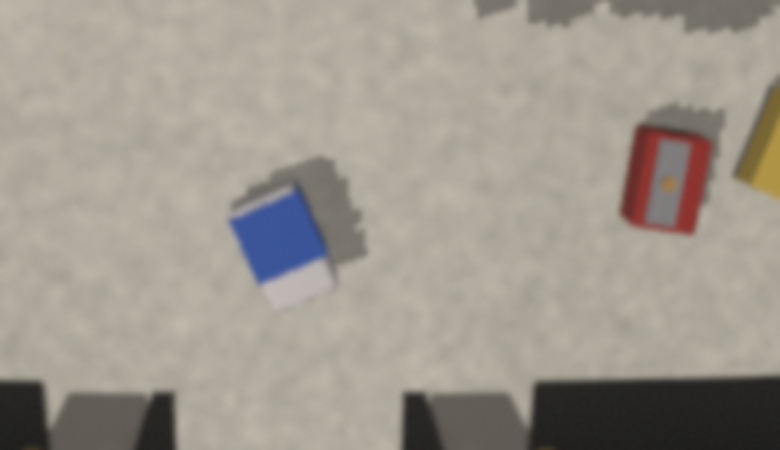

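Blue hasn't moved: its corners in the crop are (232,212), (293,185), (333,285) and (275,308). The fingers simply closed too slowly, so I'll retry from a narrower opening.

```bash
python3 -m jog '[[0,[-3.5,-0.5,40],-0.18],[0,[-3.5,-0.5,80],-0.36],[0,[-3.5,-0.5,120],-0.42],[0,[-3.5,-0.5,140],-0.42],[0,[-3.5,-0.5,147],-0.42],[0,[-3.5,-0.5,147],-0.42],[-1,[-3.5,-0.5,147],-0.42],[-1,[-3.5,-0.5,147],-0.42],[-1,[-3.5,-0.5,147],-0.42],[-1,[-3.5,-0.5,147],-0.42],[-1,[-3.5,-0.5,147],-0.42],[-1,[-3.5,-0.5,147],-0.42],[-1,[-3.5,-0.5,147],-0.42],[-1,[-3.5,-0.5,130],-0.42],[-1,[-3.5,-0.5,75],-0.3],[-1,[-3.5,-0.5,50],-0.15],[-1,[-3.5,-0.5,50],0],[-1,[0,0,50],0]]' 20
python3 - <<'E'
from h import *
print(tool((.6065,.2032)), tool((.584-.0035,-.042+.0035)))
E
```

```text
t: 17.52
eef_pos: [0.4371, -0.0821, 0.1149]
ee_rot: [-3.141, -0.001, -0.179]
force: [0.0, 0.1, -0.7]
width: 0.0199
gripper_force: 20.0
[ 1.159e+02 -3.109e+02  3.000e-01] [ 1.333e+02 -6.840e+01  1.000e-01]
```

```bash
python3 -m jog '[[-1,[23,-62,0],0],[-1,[45,-120,0],0],[-1,[67,-180,0],0],[-1,[90,-240,0],0],[-1,[112,-297,0],0],[-1,[116,-311,25],0],[-1,[116,-311,75],0],[-1,[116,-311,90],0],[-1,[116,-311,92],0],[-1,[116,-311,92],0],[-0.42,[116,-311,92],0],[-0.42,[116,-311,92],0],[-0.42,[116,-311,80],0],[-0.42,[116,-311,30],0],[0,[120,-260,-20],0],[0,[127,-200,-50],0],[0,[130,-140,-50],0],[0,[133,-80,-50],0],[0,[133,-68,-50],0],[0,[133,-68,-50],0]]' 20
python3 - <<'E'
from h import *
f=optics.grab_frame("wrist"); cv2.imwrite("pics/w5.png",f["color"][:,:,::-1])
item(f,314,230,h=34)
E
```

```text
t: 20.02
eef_pos: [0.5801, -0.0402, 0.1655]
ee_rot: [-3.141, -0.001, -0.182]
force: [0.2, -0.2, -0.2]
width: 0.0442
gripper_force: 0.0
c 583.9 -41.2 size 19.9 18.0 long 43.7 | tool shift [3.8 1.4 0. ] z 0.1653 turn across-width -0.944
```

View pics/w5.png

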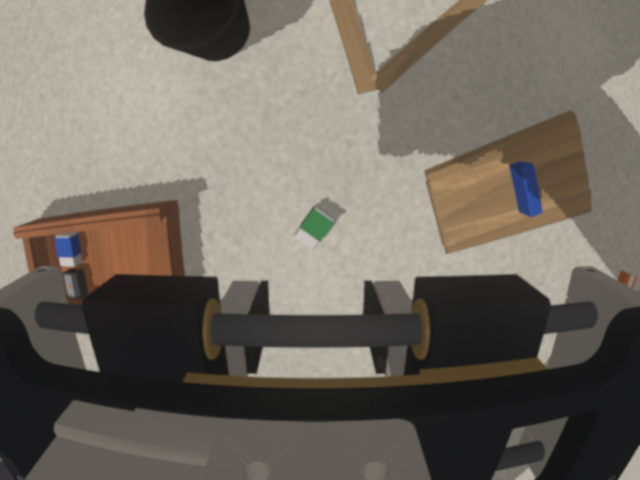

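The wrist view shows blue (68,248) and dark (73,283) side by side in the box. Green is at (316,226), white end lower-left.

```bash
python3 -m jog '[[0,[0.5,-1,40],0.18],[0,[0.5,-1,80],0.36],[0,[0.5,-1,110],0.54],[0,[0.5,-1,130],0.63],[0,[0.5,-1,145],0.63],[0,[0.5,-1,149],0.63],[0,[0.5,-1,149],0.63],[-1,[0.5,-1,149],0.63],[-1,[0.5,-1,149],0.63],[-1,[0.5,-1,149],0.63],[-1,[0.5,-1,149],0.63],[-1,[0.5,-1,149],0.63],[-1,[0.5,-1,149],0.63],[-1,[0.5,-1,149],0.63],[-1,[0.5,-1,130],0.63],[-1,[0.5,-1,80],0.5],[-1,[0,0,50],0.33],[-1,[0,0,50],0.16],[-1,[0,0,50],0],[-1,[0,0,50],0]]' 20
python3 - <<'E'
from h import *
print(tool((.5566,.1349)), tool((.434,-.189)))
E
```

```text
t: 22.58
eef_pos: [0.58, -0.039, 0.1144]
ee_rot: [-3.142, 0.0, -0.181]
force: [-0.5, -0.1, -0.5]
width: 0.0195
gripper_force: 20.0
[ -54.4 -166.8    0. ] [-116.6  173.9    0. ]
```

```bash
python3 -m jog '[[-1,[-20,-60,0],0],[-1,[-40,-120,0],0],[-1,[-54,-163,10],0],[-1,[-54,-167,50],0],[-1,[-54,-167,85],0],[-1,[-54,-167,92],0],[-1,[-54,-167,92],0],[-0.42,[-54,-167,92],0],[-0.42,[-54,-167,92],0],[-0.42,[-54,-167,80],0],[-0.42,[-54,-167,30],0],[0,[-60,-120,-20],0],[0,[-70,-60,-50],-0.1],[0,[-80,0,-50],-0.27],[0,[-95,60,-50],-0.45],[0,[-105,120,-50],-0.63],[0,[-117,170,-50],-0.81],[0,[-117,174,-50],-0.99],[0,[-117,174,-50],-1.17],[0,[-117,174,-50],-1.35]]' 20; python3 -m jog '[[0,[0,0,0],-0.09],[0,[0,0,0],-0.09],[0,[0,0,0],-0.09]]'
python3 - <<'E'
from h import *
f=optics.grab_frame("wrist"); cv2.imwrite("pics/w6.png",f["color"][:,:,::-1])
E
```

```text
t: 25.08
eef_pos: [0.4339, -0.1898, 0.1657]
ee_rot: [3.14, -0.001, 1.163]
force: [0.1, 0.1, 0.7]
width: 0.044
gripper_force: 0.0
t: 25.45
eef_pos: [0.4341, -0.1892, 0.1651]
ee_rot: [3.141, -0.0, 1.246]
force: [-0.3, 0.5, -0.6]
width: 0.044
gripper_force: 0.0
```

View pics/w6.png

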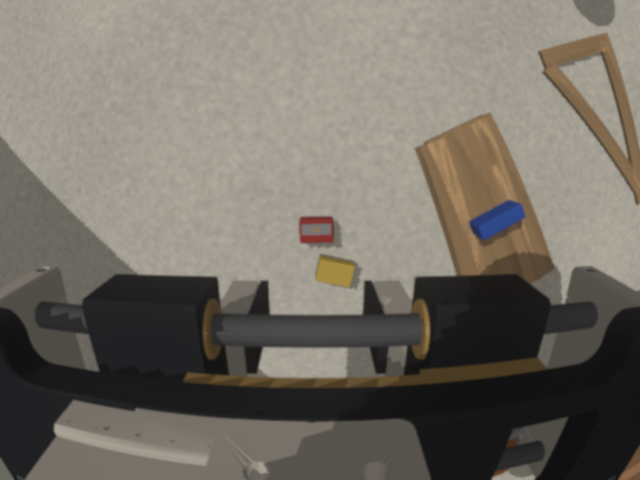

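Red is at (316,230), squared to the jaws lengthwise; yellow is just below at (336,271).

Run:
```python
from h import *
f=optics.grab_frame("wrist")
item(f,316,230,h=23,z=.012);item(f,338,274,h=21)
```

```text
c 434.5 -190.2 size 27.4 21.2 long 161.4 | tool shift [-0.7  0.8  0. ] z 0.1649 turn across-width -1.569
c 437.1 -229.1 size 32.5 23.4 long 149.5 | tool shift [-36.9  15.6   0. ] z 0.1649 turn across-width -1.362
```

```bash
python3 -m jog '[[0,[-0.5,1,50],0],[0,[-0.5,1,100],0],[0,[-0.5,1,140],0],[0,[-0.5,1,149],0],[0,[-0.5,1,149],0],[-1,[-0.5,1,149],0],[-1,[-0.5,1,149],0],[-1,[-0.5,1,149],0],[-1,[-0.5,1,149],0],[-1,[-0.5,1,149],0],[-1,[-0.5,1,149],0],[-1,[0,1,130],0],[-1,[0,1,80],0.18],[-1,[0,1,50],0.36],[-1,[0,1,50],0.54],[-1,[0,1,50],0.72],[-1,[0,1,50],0.9],[-1,[0,1,50],1.08],[-1,[0,1,50],1.26],[-1,[0,1,50],1.424]]' 20; python3 -m jog '[[-1,[0,0,0],0],[-1,[0,0,0],0]]';  python3 - <<'E'
from h import *
print(tool((.5947,.1322)), tool((.437,-.229)))
E
```

```text
t: 28.05
eef_pos: [0.4348, -0.1895, 0.1147]
ee_rot: [-3.141, -0.0, -0.182]
force: [0.5, -0.2, -0.3]
width: 0.0279
gripper_force: 20.0
t: 28.3
eef_pos: [0.4348, -0.1896, 0.1146]
ee_rot: [-3.142, -0.0, -0.173]
force: [-0.7, 0.4, -0.8]
width: 0.0278
gripper_force: 20.0
[ 102.2 -344.4    0. ] [ 8.9 38.5 -0. ]
```

```bash
python3 -m jog '[[-1,[18,-60,0],0],[-1,[36,-120,0],0],[-1,[54,-180,0],0],[-1,[72,-240,0],0],[-1,[90,-300,0],0],[-1,[102,-340,10],0],[-1,[102,-344,50],0],[-1,[102,-344,85],0],[-1,[102,-344,92],0],[-1,[102,-344,92],0],[-0.25,[102,-344,92],0],[-0.25,[102,-344,92],0],[-0.25,[102,-344,92],0],[-0.25,[102,-344,80],0],[-0.25,[102,-344,30],0],[-0.25,[102,-344,-20],0],[-0.25,[102,-344,-60],0],[-0.25,[102,-344,-60],0]]' 20;  python3 - <<'E'
from h import *
f=optics.grab_frame("wrist"); cv2.imwrite("pics/w7.png",f["color"][:,:,::-1])
for p in [(.5633,.1724),(.6007,.1656),(.437,-.229)]: print(p,tool(p))
E
```

```text
t: 30.55
eef_pos: [0.5976, 0.1321, 0.1797]
ee_rot: [-3.137, -0.007, -0.175]
force: [-0.4, 0.1, -0.3]
width: 0.0328
gripper_force: 0.0
(0.5633, 0.1724) [-39.7 -34.3  -0. ]
(0.6007, 0.1656) [ -1.7 -34.2   0.1]
(0.437, -0.229) [-93.8 383.   -1.4]
```

View pics/w7.png

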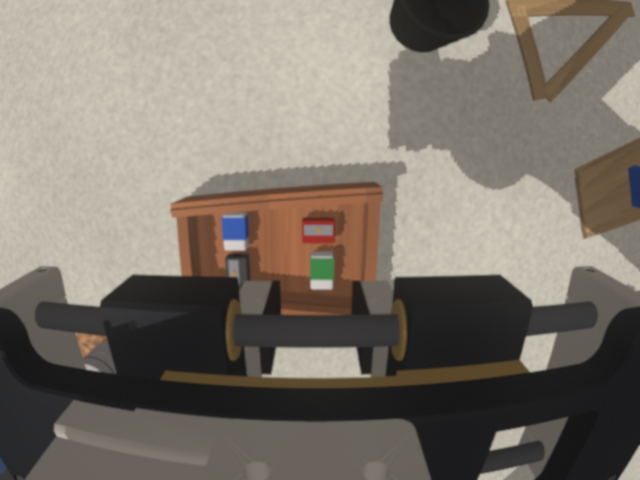

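The wrist view shows blue (235,232), dark (237,268), red (319,231) and green (322,271), all in the box with the middle free. I'll sweep both rows out to the end walls.

```bash
python3 -m jog '[[-1,[-1,-38,0],0],[-1,[-1,-38,0],0],[-1,[-1,-38,0],0],[-1,[-1,-38,0],0],[-1,[-1,-38,50],0],[-1,[-1,-38,100],0],[-1,[-1,-38,140],0],[-1,[-1,-38,152],0],[-1,[-1,-38,152],0],[0.27,[-1,-38,152],0],[0.27,[-1,-38,152],0],[0.27,[-1,-38,152],0],[0.27,[-1,-38,152],0],[0.27,[-1,-38,152],0],[0.27,[-1,-38,152],0],[0.27,[-1,-38,152],0],[0.2,[-1,-38,152],0],[0.1,[-1,-38,110],0],[-0.5,[-1,-38,70],0],[-1,[-20,-36,60],0]]' 20; python3 -m jog '[[-1,[-18,2,0],0],[-1,[-18,2,0],0],[-1,[-18,2,0],0],[-1,[-18,2,0],0],[-1,[-18,2,50],0],[-1,[-18,2,82],0],[-1,[-18,2,92],0],[-1,[-18,2,92],0],[0.41,[-18,2,92],0],[0.41,[-18,2,92],0],[0.41,[-18,2,92],0],[0.41,[-18,2,92],0],[0.41,[-18,2,92],0],[0.41,[-18,2,92],0],[0.41,[-18,2,92],0],[0.41,[-18,2,92],0],[0.3,[-18,2,92],0],[0.2,[-18,2,50],0],[0,[-18,2,0],0],[0,[-18,2,-40],0]]'
python3 - <<'E'
from h import *
print(tool((.437,-.229)))
E
```

```text
t: 33.1
eef_pos: [0.584, 0.171, 0.1173]
ee_rot: [-3.139, -0.004, -0.176]
force: [-0.9, 0.1, -0.2]
width: 0.0334
gripper_force: 0.0
t: 35.6
eef_pos: [0.5644, 0.1715, 0.1566]
ee_rot: [-3.141, -0.001, -0.176]
force: [-0.1, -0.3, 0.2]
width: 0.0443
gripper_force: 0.0
[-5.530e+01  4.166e+02 -3.000e-01]
```

```bash
python3 -m jog '[[0,[-8,60,-10],0.1],[0,[-16,120,-10],0.2],[0,[-24,180,-10],0.3],[0,[-32,240,-10],0.36],[0,[-40,300,-10],0.36],[0,[-48,360,-10],0.36],[0,[-55,410,-10],0.36],[0,[-55,417,-10],0.36],[0,[-55,417,-10],0.36],[0,[-55,417,-10],0.36]]'
python3 - <<'E'
from h import *
f=optics.grab_frame("wrist"); cv2.imwrite("pics/w8.png",f["color"][:,:,::-1])
item(f,315,232,h=32)
E
```

```text
t: 36.85
eef_pos: [0.4373, -0.2288, 0.1646]
ee_rot: [-3.141, -0.0, -0.535]
force: [0.5, 0.4, 0.4]
width: 0.0439
gripper_force: 0.0
c 437.7 -231.0 size 31.3 19.6 long 148.9 | tool shift [ 1.4  1.9 -0. ] z 0.1646 turn across-width 0.008
```

View pics/w8.png

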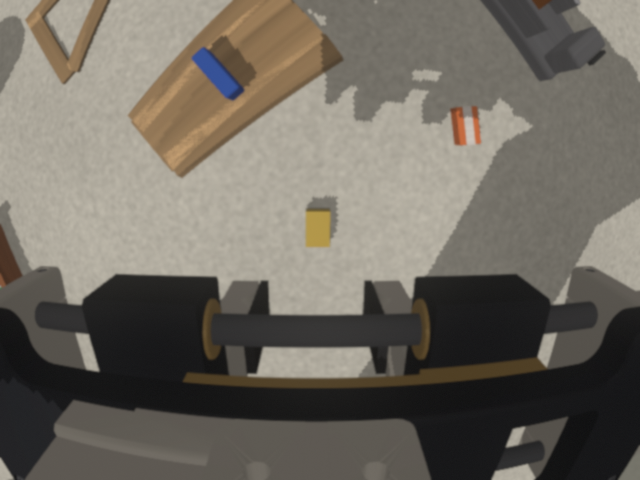

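Yellow is at (318,228), aligned with the jaws. Orange is at (466,126), with the tape dispenser beyond at (550,40).

```bash
python3 -m jog '[[0,[1.5,2,50],0],[0,[1.5,2,100],0],[0,[1.5,2,140],0],[0,[1.5,2,149],0],[0,[1.5,2,149],0],[-1,[1.5,2,149],0],[-1,[1.5,2,149],0],[-1,[1.5,2,149],0],[-1,[1.5,2,149],0],[-1,[1.5,2,149],0],[-1,[1.5,2,149],0],[-1,[1.5,2,149],0],[-1,[1.5,2,130],0],[-1,[1,2,80],-0.18],[-1,[0,2,50],-0.36],[-1,[0,0,50],-0.36],[-1,[0,0,50],-0.36]]' 20
python3 - <<'E'
from h import *
print(tool((.5633,.1724)), tool((.452,-.375)))
E
```

```text
t: 39.02
eef_pos: [0.4365, -0.2294, 0.1141]
ee_rot: [-3.141, 0.0, -0.178]
force: [-0.9, 0.9, -0.2]
width: 0.0198
gripper_force: 20.0
[ 5.360e+01 -4.179e+02  1.000e-01] [ 4.110e+01  1.406e+02 -1.000e-01]
```

```bash
python3 -m jog '[[-1,[8,-62,0],0],[-1,[16,-124,0],0],[-1,[24,-186,0],0],[-1,[32,-248,0],0],[-1,[40,-310,0],0],[-1,[48,-370,0],0],[-1,[53,-414,10],0],[-1,[53,-418,50],0],[-1,[53,-418,85],0],[-1,[53,-418,91],0],[-1,[53,-418,91],0],[-0.35,[53,-418,91],0],[-0.35,[53,-418,91],0],[-0.35,[53,-418,80],0],[-0.35,[53,-418,30],0],[-0.35,[53,-418,-20],0],[0,[53,-418,-50],0]]'; python3 -m jog '[[0,[0,60,0],0],[0,[0,120,0],0],[0,[0,180,0],0],[0,[0,240,0],0],[0,[0,300,0],0],[0,[-4,360,0],0],[0,[-8,420,0],0],[0,[-10,480,0],0],[0,[-12,530,0],0],[0,[-12,559,0],0],[0,[-12,559,0],0],[0,[-12,559,0],0]]'
python3 - <<'E'
from h import *
f=optics.grab_frame("wrist"); cv2.imwrite("pics/w9.png",f["color"][:,:,::-1])
E
```

```text
t: 41.15
eef_pos: [0.5632, 0.1731, 0.1686]
ee_rot: [-3.139, -0.003, -0.176]
force: [0.5, -0.0, 0.1]
width: 0.034
gripper_force: 0.0
t: 42.65
eef_pos: [0.4525, -0.3753, 0.1651]
ee_rot: [3.142, -0.001, -0.177]
force: [-0.0, 0.4, -0.1]
width: 0.0438
gripper_force: 0.0
```

View pics/w9.png

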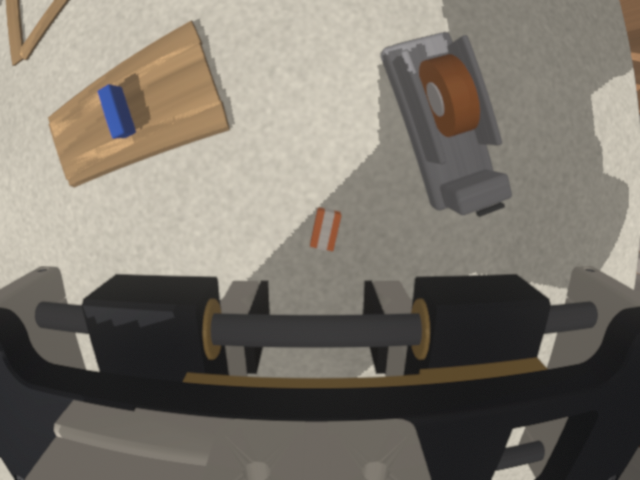

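Run:
```python
from h import *
f=optics.grab_frame("wrist")
item(f,326,230,kind="white",bright=140,h=30)
c=np.array([(317,208),(341,211),(334,250),(311,246)]); w=(plane(f,c,.013,True)*1000).astype(np.float32); print(w.round(),cv2.minAreaRect(w))
print(plane(f,[(440,210),(475,214),(383,50)],0.01,True))
print(tool((.6007,.1656)))
```

```text
c 455.3 -377.6 size 42.9 36.7 long 169.2 | tool shift [2.8 2.3 0. ] z 0.165 turn across-width 0.013
[[ 470. -379.]
 [ 464. -398.]
 [ 433. -387.]
 [ 439. -369.]] ((451.6155090332031, -383.0093688964844), (19.656068801879883, 33.5340461730957), 70.79270935058594)
[[ 0.45046366 -0.48187691]
 [ 0.44175041 -0.51443153]
 [ 0.58930273 -0.45412774]]
[  51.4 -557.8    0. ]
```

Orange is at (326,230), corners (317,208), (341,211), (334,250) and (311,246). The dispenser begins at about (440,210). I'll grip orange lengthwise, to keep the gripper body clear of the dispenser.

```bash
python3 -m jog '[[0.2,[0.5,8,0],0.18],[0.2,[0.5,8,0],0.36],[0.2,[0.5,8,0],0.54],[0.2,[0.5,8,0],0.72],[0.2,[0.5,8,0],0.9],[0.2,[0.5,8,20],1.08],[0.2,[0.5,8,40],1.26],[0.2,[0.5,8,70],1.44],[0.2,[0.5,8,90],1.62],[0.2,[0.5,8,110],1.72],[0.2,[0.5,8,135],1.72],[0.2,[0.5,8,148],1.72],[0.2,[0.5,8,149],1.72]]' 20; python3 -m jog '[[-1,[0,0,0],0],[-1,[0,0,0],0],[-1,[0,0,0],0],[-1,[0,0,0],0],[-1,[0,0,0],0],[-1,[0,0,0],0],[-1,[0,0,-15],0],[-1,[0,0,-60],0],[-1,[0,0,-99],0],[-1,[0,0,-99],-0.18],[-1,[0,0,-99],-0.36],[-1,[0,0,-99],-0.54],[-1,[0,0,-99],-0.72],[-1,[0,0,-99],-0.9],[-1,[0,0,-99],-1.08],[-1,[0,0,-99],-1.26],[-1,[0,0,-99],-1.44],[-1,[0,0,-99],-1.62],[-1,[0,0,-99],-1.72],[-1,[0,0,-99],-1.72]]'; python3 -c "
from h import *
print(tool((.6007,.1656)),tool((.5830,-.2290)))"
```

```text
t: 44.38
eef_pos: [0.4519, -0.3829, 0.0153]
ee_rot: [3.141, -0.0, -1.895]
force: [0.4, 0.2, 0.6]
width: 0.0524
gripper_force: 0.0
t: 46.88
eef_pos: [0.4517, -0.3836, 0.1153]
ee_rot: [3.141, -0.001, -0.177]
force: [-0.4, 0.8, 0.6]
width: 0.0317
gripper_force: 20.0
[  50.  -566.8   -0. ] [ 102.  -175.2    0. ]
```

```bash
python3 -m jog '[[-1,[5,-62,0],0],[-1,[10,-124,0],0],[-1,[15,-186,0],0],[-1,[20,-248,0],0],[-1,[25,-310,0],0],[-1,[30,-372,0],0],[-1,[40,-434,0],0],[-1,[45,-496,0],0],[-1,[50,-555,0],0],[-1,[50,-571,10],0],[-1,[50,-571,50],0],[-1,[50,-571,85],0],[-1,[50,-571,92],0],[-1,[50,-571,92],0],[-0.15,[50,-571,92],0],[-0.15,[50,-571,92],0],[-0.15,[50,-571,85],0],[-0.15,[50,-571,40],0],[-0.15,[50,-571,-20],0],[-0.15,[50,-571,-60],0]]' 20;  python3 - <<'E'
from h import *
f=optics.grab_frame("wrist"); cv2.imwrite("pics/w10.png",f["color"][:,:,::-1])
f=optics.grab_frame("side"); 
E
```

```text
t: 49.38
eef_pos: [0.6017, 0.1702, 0.1784]
ee_rot: [-3.14, -0.003, -0.176]
force: [0.1, 0.6, -0.5]
width: 0.0372
gripper_force: 0.0
```

View pics/w10.png

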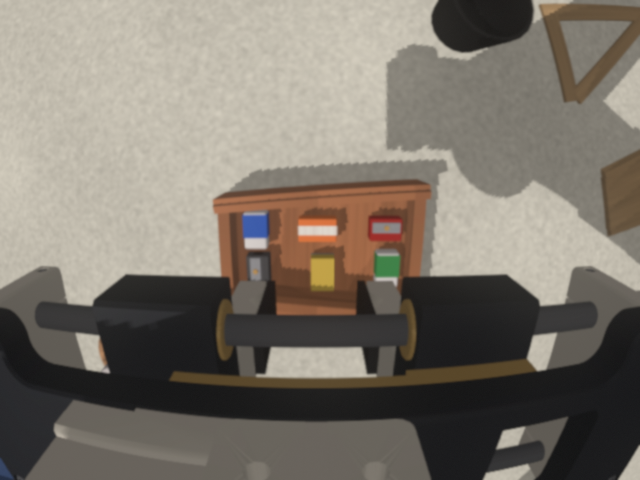

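All six items lie flat in the box: blue (256,230), orange (318,230), red (385,229), dark (259,270), yellow (323,272), green (387,266). Next, the lid.

```bash
python3 -m jog '[[0,[8,60,0],-0.1],[0,[16,120,0],-0.2],[0,[24,180,0],-0.3],[0,[32,240,0],-0.32],[0,[40,300,0],-0.32],[0,[48,360,0],-0.32],[0,[52,395,0],-0.32],[0,[52,395,0],-0.32],[0,[52,395,0],-0.32],[0,[52,395,0],-0.32]]' 30;  python3 - <<'E'
from h import *
f=optics.grab_frame("wrist"); im=f["color"]; cv2.imwrite("pics/w11.png",im[:,:,::-1])
hsv=cv2.cvtColor(im,cv2.COLOR_RGB2HSV); hsv[275:]=0; hsv[:130]=0; hsv[:,:150]=0; hsv[:,500:]=0
def cont(m):
    return max(cv2.findContours(m.astype(np.uint8),0,2)[0],key=cv2.contourArea)
b=cont((hsv[...,1]>110)&(abs(hsv[...,0].astype(int)-112)<15))
print("bar px",cv2.approxPolyDP(b,4,True).reshape(-1,2).tolist(), np.array(cv2.minAreaRect((plane(f,b[:,0],.032,True)*1000).astype(np.float32))[0]),cv2.minAreaRect((plane(f,b[:,0],.032,True)*1000).astype(np.float32)))
l=cont((hsv[...,1]>75)); h=cv2.approxPolyDP(cv2.convexHull(l),6,True).reshape(-1,2); print(h.tolist(),(plane(f,h,.006,True)*1000).round().tolist())
E
```

```text
t: 50.72
eef_pos: [0.5831, -0.2271, 0.1748]
ee_rot: [-3.142, -0.0, 0.145]
force: [-0.3, 0.2, -0.3]
width: 0.0438
gripper_force: 0.0
bar px [[315, 198], [310, 201], [311, 253], [324, 254], [325, 202]] [ 587.75006104 -227.80093384] ((587.7500610351562, -227.80093383789062), (45.81672286987305, 12.058758735656738), 8.607599258422852)
[[414, 163], [409, 274], [226, 261], [223, 179]] [[649.0, -303.0], [550.0, -319.0], [538.0, -151.0], [612.0, -142.0]]
```

```bash
python3 -m jog '[[0,[4.5,2,50],0],[0,[4.5,2,100],0],[0,[4.5,2,135],0],[0,[4.5,2,149],0],[0,[4.5,2,150],0],[-1,[4.5,2,150],0],[-1,[4.5,2,150],0],[-1,[4.5,2,150],0],[-1,[4.5,2,150],0],[-1,[4.5,2,150],0],[-1,[4.5,2,150],0],[-1,[4.5,2,150],0],[-1,[4.5,2,150],0]]' 45; python3 -m jog '[[-1,[0,0,-10],0],[-1,[0,0,-40],0],[-1,[0,0,-90],0],[-1,[0,0,-100],0],[-1,[0,0,-100],0]]';  python3 - <<'E'
from h import *
a=np.radians(79.75); u=np.array([np.cos(a),np.sin(a)])
for d in (.08,.075): print(tool(np.array([.582,.169])-d*u))
E
```

```text
t: 52.4
eef_pos: [0.5881, -0.2295, 0.0253]
ee_rot: [3.141, -0.001, 0.144]
force: [-1.1, 1.6, 5.8]
width: 0.0135
gripper_force: 45.0
t: 53.02
eef_pos: [0.5878, -0.2294, 0.1253]
ee_rot: [3.142, -0.002, 0.144]
force: [-0.0, 0.2, -3.1]
width: 0.0135
gripper_force: 45.0
[  25.9 -319.2    0. ]
[  27.5 -324.     0. ]
```

```bash
python3 -m jog '[[-1,[5,-50,0],0.06],[-1,[10,-100,0],0.12],[-1,[15,-150,0],0.18],[-1,[20,-200,0],0.24],[-1,[23,-250,0],0.32],[-1,[26,-290,0],0.323],[-1,[26,-310,0],0.323],[-1,[26,-319,0],0.323],[-1,[26,-319,0],0.323],[-1,[26,-319,0],0.323]]';  python3 - <<'E'
from h import *
f=optics.grab_frame("wrist"); im=f["color"]; cv2.imwrite("pics/w12.png",im[:,:,::-1])
np.savez("w12.npz",im=im,mtx=f["mtx"],T=f["cam_to_world"])
E
```

```text
t: 54.28
eef_pos: [0.5676, 0.089, 0.1243]
ee_rot: [3.141, 0.0, -0.18]
force: [0.4, -0.3, -2.3]
width: 0.0137
gripper_force: 45.0
```

View pics/w12.png

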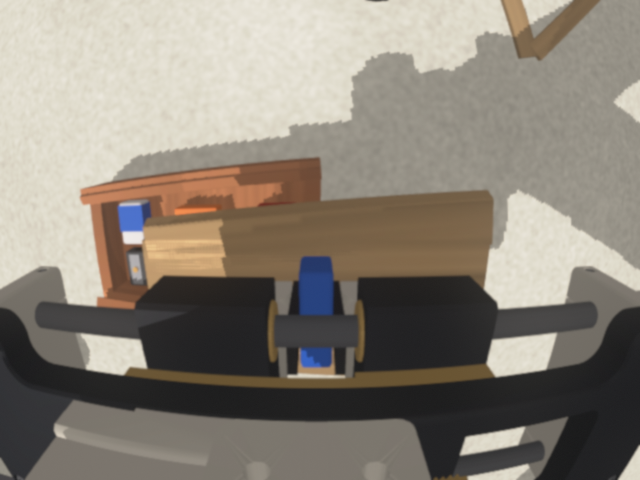

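The lid is held level over the wide end. The far rail runs (82,190)–(320,158), and the lid's far edge (145,219)–(490,190). I'll check that they line up.

Run:
```python
from h import *
d=np.load("w12.npz"); f=dict(mtx=d["mtx"],cam_to_world=d["T"]); print("cam",d["T"][:3,3].round(3))
a=np.radians(79.75); R=np.array([[np.cos(a),-np.sin(a)],[np.sin(a),np.cos(a)]]); c=np.array([.582,.169])
def bx(p,z): return ((plane(f,p,z,True)-c)@R*1000).round(1)
for z in (.0,.031,.044): print(z,"rail in box frame",bx([(82,190),(320,158)],z).tolist(), "expect (85,-47),(-85,-61)")
s=status.get_state(); lz=s["eef_pos"][2]-.025
for z in (lz,lz+.008): print("lid",bx([(145,219),(490,190)],z).tolist(),"expect half 40..54")
print("tcp",((s["eef_pos"][:2]-c)@R*1000).round(1), "tool yaw vs", s["ee_rot"][2]-(a-np.pi/2))
```

```text
cam [0.639 0.076 0.269]
0.0 rail in box frame [[114.4, -42.5], [-84.5, -59.6]] expect (85,-47),(-85,-61)
0.031 rail in box frame [[91.8, -46.0], [-84.2, -61.1]] expect (85,-47),(-85,-61)
0.044 rail in box frame [[82.3, -47.4], [-84.0, -61.7]] expect (85,-47),(-85,-61)
lid [[4.1, -37.1], [-167.5, -51.4]] expect half 40..54
lid [[0.1, -38.8], [-163.4, -52.4]] expect half 40..54
tcp [-81.3  -0.2] tool yaw vs -0.0014399985465565202
```

```bash
python3 -m jog '[[-1,[1,12,0],0],[-1,[1,22,0],0],[-1,[1,22,0],0],[-1,[1,22,20],0],[-1,[1,22,40],0],[-1,[1,22,50],0],[-1,[1,22,56],0],[-1,[1,22,60],0],[-1,[1,22,63],0],[-1,[1,22,66],0],[-1,[1,22,66],0],[-1,[1,22,66],0]]'; python3 -m jog '[[-1,[0,0,1],0],[-1,[0,0,2],0],[-1,[0,0,2],0],[-1,[0,0,2],0]]'
```

```text
t: 55.82
eef_pos: [0.5648, 0.0682, 0.0587]
ee_rot: [-3.142, -0.0, -0.179]
force: [0.8, -0.1, -1.7]
width: 0.0138
gripper_force: 45.0
t: 56.32
eef_pos: [0.5647, 0.0682, 0.0566]
ee_rot: [3.142, 0.0, -0.179]
force: [0.7, -0.4, -2.4]
width: 0.0137
gripper_force: 45.0
```

```bash
python3 -m jog '[[-1,[0,-8,0.5],0],[-1,[0,-16,0.5],0],[-1,[0,-24,0.5],0],[-1,[0,-32,0.5],0],[-1,[0,-40,0.5],0],[-1,[0,-40,0.5],0]]'; python3 -m jog '[[-1,[0,-8,0.5],0],[-1,[0,-16,0.5],0],[-1,[0,-24,0.5],0],[-1,[0,-32,0.5],0],[-1,[0,-38,0.5],0],[-1,[0,-38,0.5],0]]'
python3 - <<'E'
from h import *
a=np.radians(79.75); R=np.array([[np.cos(a),-np.sin(a)],[np.sin(a),np.cos(a)]]); c=np.array([.582,.169])
s=status.get_state(); print(((s["eef_pos"][:2]-c)@R*1000).round(1),(s["force"][:2]@R).round(1),s["force"][2],s["eef_pos"][2])
E
```

```text
t: 57.08
eef_pos: [0.5724, 0.1087, 0.0563]
ee_rot: [-3.141, -0.001, -0.178]
force: [-0.4, 1.7, 3.6]
width: 0.0139
gripper_force: 45.0
t: 57.82
eef_pos: [0.5794, 0.1451, 0.0562]
ee_rot: [-3.141, -0.001, -0.179]
force: [0.8, -2.0, 5.2]
width: 0.0137
gripper_force: 45.0
[-24.   -1.7] [-1.8 -1.1] 5.18057650174092 0.05615969601437858
```

```bash
python3 -m jog '[[-1,[0,-5,0],0],[-1,[0,-10,0],0],[-1,[0,-14,0],0],[-1,[0,-14,0],0]]' 25
cat > fr.py <<'E'
from h import *
a=np.radians(79.75); R=np.array([[np.cos(a),-np.sin(a)],[np.sin(a),np.cos(a)]]); c=np.array([.582,.169])
s=status.get_state(); print("box xy",((s["eef_pos"][:2]-c)@R*1000).round(1),"F",(s["force"][:2]@R).round(1),s["force"][2].round(1),s["eef_pos"][2].round(4),s["width"])
E
python3 fr.py; python3 -m jog '[[-1,[0,-3,0],0],[-1,[0,-6,0],0],[-1,[0,-8,0],0],[-1,[0,-8,0],0]]'; python3 fr.py
```

```text
t: 58.32
eef_pos: [0.582, 0.1585, 0.0563]
ee_rot: [-3.142, -0.001, -0.179]
force: [1.3, -3.2, 6.3]
width: 0.0137
gripper_force: 25.0
box xy [-10.4  -1.9] F [-2.9 -1.8] 6.3 0.0563 0.013691076663230321
t: 58.82
eef_pos: [0.5834, 0.1656, 0.0563]
ee_rot: [3.141, -0.001, -0.179]
force: [1.7, -6.9, 6.8]
width: 0.0141
gripper_force: 25.0
box xy [-3.1 -1.9] F [-6.4 -2.9] 6.8 0.0563 0.014051492750738281
```

```bash
python3 -m jog '[[-1,[0,-1.5,0],0],[-1,[0,-3,0],0],[-1,[0,-3,0],0]]' 45; python3 fr.py; python3 -m jog '[[-1,[0,-1,0],0],[-1,[0,-2,0],0],[-1,[0,-2,0],0]]'; python3 fr.py
```

```text
t: 59.2
eef_pos: [0.5838, 0.168, 0.0563]
ee_rot: [3.14, -0.001, -0.18]
force: [2.5, -7.9, 6.9]
width: 0.0134
gripper_force: 45.1
box xy [-0.6 -2. ] F [-7.3 -3.9] 6.9 0.0563 0.013448409926068088
t: 59.58
eef_pos: [0.5841, 0.1695, 0.0563]
ee_rot: [3.14, -0.001, -0.18]
force: [2.9, -10.7, 7.6]
width: 0.0135
gripper_force: 45.1
box xy [ 0.8 -2. ] F [-10.1  -4.7] 7.6 0.0563 0.013512097387813768
```

```bash
for i in 1 2; do python3 -m jog '[[-1,[0,-1,0],0],[-1,[0,-2,0],0],[-1,[0,-2,0],0]]' >/dev/null; python3 fr.py; done
```

```text
box xy [ 1.1 -1.9] F [-16.8  -7.1] 8.5 0.0562 0.013624783357734652
box xy [ 1.3 -1.9] F [-24.2  -9.9] 11.2 0.0562 0.013305797790468825
```

```bash
python3 -m jog '[[-0.3,[0,0,0],0],[-0.2,[0,2,0],0],[0,[0,3,0],0],[0,[0,3,0],0],[0,[0,3,0],0],[0,[0,3,-10],0],[0,[0,3,-40],0],[0,[0,3,-90],0],[0,[0,3,-140],0],[0,[0,3,-140],0],[0,[0,3,-140],0],[0,[0,3,-140],0]]'
python3 - <<'E'
from h import *
a=np.radians(79.75); R=np.array([[np.cos(a),-np.sin(a)],[np.sin(a),np.cos(a)]]); c=np.array([.582,.169])
f=optics.grab_frame("wrist"); im=f["color"]; hsv=cv2.cvtColor(im,cv2.COLOR_RGB2HSV); hsv[275:]=0
m=((hsv[...,1]>110)&(abs(hsv[...,0].astype(int)-112)<15)).astype(np.uint8); m[:,:200]=0;m[:,430:]=0
b=max(cv2.findContours(m,0,2)[0],key=cv2.contourArea)[:,0]
r=cv2.minAreaRect(((plane(f,b,.063,True)-c)@R*1000).astype(np.float32)); print("bar in box frame",r)
t=optics.grab_frame("top"); q=t["color"]; cv2.imwrite("pics/t13.png",np.hstack([cv2.resize(q[220:310,90:290,::-1],None,fx=3.5,fy=3.5)[:, :700]]))
print(plane(t,(133.3,303),.054))
E
```

```text
t: 61.82
eef_pos: [0.583, 0.1722, 0.1946]
ee_rot: [3.14, 0.001, -0.179]
force: [-0.4, 0.9, 0.5]
width: 0.0441
gripper_force: 0.0
bar in box frame ((0.7593989372253418, -2.1390037536621094), (46.81791305541992, 12.196191787719727), 89.74391174316406)
[[0.48038823 0.38955341]]
```

```bash
python3 fr.py; python3 -c "
import cv2,numpy as np
im=cv2.imread('pics/t13.png'); print(im.shape)"
```

```text
box xy [ 3.4 -0.6] F [-0.4 -0. ] -0.8 0.1945 0.04390631469995496
(315, 700, 3)
```

```bash
python3 -c "
from station import order
print(order.job_done())"
```

```text
the job is handed in; nothing more can be done
None
```

The job is handed in at about 62 s: the canister is on the coaster, all six items are flat in the box, and the lid stalled in its way at a 24 N push with its bar within about 2 mm of home. I don't have the verdict, because the hand-in returned none.

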